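# Third hand at the press bench: hold the ribbed bracket on the jaw holder

### The job

Lift the ribbed angle bracket up and off its hook on the parts rail and hold it, upright, flat against the front of the jaw holder plate at the nose of the ram unit, its back edges flush with the plate's edges all round, so that I can put the bolts in from behind. Push it on with a steady force of about 12 N (not under 6, not over 20 once it is seated, and never ram it on) and finish like that, still gripping and pushing: do not put it down or let go. Do not drop the bracket, and leave the other parts and tools where they are.

Things in the scene. Friction and masses are not known exactly. Their poses are not given: they have to be found in the camera images.
- bracket: bare aluminium angle bracket with a rib (seen from above a T), 64 wide x 90 deep x 90 mm high, 0.2 to 0.35 kg, the only ribbed thing on the rail. Hangs upright, back against the rail, underside about 96 mm above the bench. Back plate and foot plate 6 mm thick, upright rib 8 mm between them. Origin: middle of the back face's lower edge; z up, -x from the back out along the rib, y across
- bracket_back (a point): centre of the bracket's flat back face (64 x 90 mm), 45 mm above its underside; axes as the bracket's
- bracket_rib (a point): grip point in the rib: 58 mm out from the back face, 40 mm above the underside. Rib 8 mm thick across y, its top 52 mm above the underside, level from the back plate to 74 mm out, then sloping to 30 mm high at 90 mm out; the foot plate's upper face is 34 mm below this point. Axes as the bracket's
- bracket_slot (a point): middle of the hanging slot through the back plate above the rib: 16 wide x 24 mm high, 58 to 82 mm above the underside; its upper edge hangs on the hook
- rail: fixed parts rail of grey square tube, 405 mm long, 190 mm high, with three hooks 110 mm apart, 175 mm above the bench, on its front. Origin on the bench under the middle of the tubes' front face; z up, -x the way the hooks point, y along the rail. To unhook the bracket lift it 12 mm (at least 7, at most 17, or its slot catches), then draw it straight off along -x by 25 mm or more
- hook_a (a point): root of the hook at the rail's -y end, on the tube's front face; axes as the rail's. Each hook is a 7 mm round bar, 8.5 mm straight out, then sloping up 45 degrees to a tip 21 mm out and 12.5 mm above the bar's middle line. What hangs on which hook varies
- hook_b (a point): root of the middle hook, as hook_a
- hook_c (a point): root of the hook at the rail's +y end, as hook_a
- ram: fixed, rigid press ram unit in its cradle, 328 mm long: steel jaw holder plate at its nose (64 wide x 90 high x 18 mm, 60 to 150 mm above the bench, free in front and below), rod, brass sleeve, cylinder with black caps 148 mm high. Origin on the bench under the middle of the holder's front face; z up, -x out of that face, y across
- holder_face (a point): centre of the holder plate's flat front face, 105 mm above the bench; axes as the ram's. With the bracket in place bracket_back lies here and the axes agree
- strap: flat aluminium strap plate, 44 wide x 120 high x 6 mm, hanging by its slot on another hook of the rail; origin at the middle of the lower edge of its back
- spanner: dark ring spanner about 132 mm long, hanging on another hook of the rail; origin at its lower end, on the back
- screwdriver: screwdriver lying on the bench; origin under its middle
- hammer: hammer lying on the bench; origin under its middle
- oil_can: grey plastic oil bottle, 56 mm across, 130 mm tall, upright; origin under it
- bolt_tray: low dark steel tray 100 x 130 x 35 mm with bolts; origin under its middle
- liner: white plastic jaw liner strip 160 x 32 x 14 mm lying flat; origin under its middle
- collar: steel shaft collar, 52 mm across, 20 mm high, lying flat; origin under its middle
- grease_jar: white jar with black lid, 70 mm across, 70 mm tall; origin under it
There are look-alikes about, which are no part of the job. What is shaped like the bracket but brown or yellow is not meant.

How it is judged:
By the outcome, as a careful person would: the job done as asked, in the order asked, and still so for the second after the job is handed in, while the arm keeps its last pose, push and grip.
It also fails if it takes over 50 s, if anything falls off the work surface, if the arm or the gripper's body presses on something with over 40 N, if the wrist force passes 120 N, or if a joint passes its speed limit or range.

### The arm

A 7-joint arm with a two-finger parallel gripper is mounted at the origin on the work surface. World frame = base frame: x ahead of the robot, y to its left, z up, the work surface at z = 0. Lengths are in m, angles in rad, forces in N, time in s.
With the tool pointing down it reaches from about 0.35 to 0.9 m from the base axis. Payload 7.2 kg.
Tool frame: the origin (TCP) lies on the front face of the gripper's body, between the roots of the fingers; the fingertips stand 80 mm ahead of it and the grasp point (between the pads) lies 61 mm ahead of it; z points along the fingers, y is the direction in which the jaws open and shut (so a half turn about z gives the same grasp; the last joint's range is limited). The gripper opens to 88 mm and grips with 3 to 60 N. Pads are 20 mm wide; open, the fingers measure 115 mm over their backs; the gripper's body (75 mm by 178 mm) begins 61 mm behind the grasp point.
Start: joints at [1.093, 0.411, -0.013, 1.596, 0.006, 1.134, -0.082], TCP at [0.249, -0.573, 0.303] pointing down, gripper open.
Joint ranges: [-2.95, 2.95], [-0.29, 1.99], [-1.47, 1.44], [0.14, 2.54], [-1.03, 4.17], [0.13, 1.85], [-2.86, 2.86]. Speed limits (rad/s): [2.39, 2.39, 3.01, 3.01, 3.14, 3.14, 3.14].

### API

Orientations are given as a unit quaternion [x, y, z, w].
In Python, from bench import sensors, vision, manip, find_in, trace gives the robot as it stands. The module is installed in compiled form; this text tells all that it offers.
- The arm moves only by the tool jog_arm, never from a script. Its arguments are lists of equal length, an entry for each row: "rotation": the turn, a rotation vector about the world's x, y, z in degrees, a list of three; "travel": the shift along the world's x, y, z in m, a list of three; "gripper": the finger opening in m, from 0 to 0.0878. A call has 1 to 20 rows; each row is the pose to reach, as a shift and turn from the pose commanded when the call began; what a row does not reach only later rows make up. A row lasts 1/12 s, in which the tool goes at most 41.7 mm and 7.16 degrees, less where a joint would pass 70% of its speed; a pose out of reach is approached as far as the arm can. A call with a gripper value outside its range is refused whole. The fingers move at their own pace and stop on an object; "squeeze" is the grip in N (left out, the last holds). Time passes only in rows, so rows that repeat a pose let the fingers close. It gives the time, the measured TCP pose, the force and the opening at its end, in the units of the state.
- sensors.get_state(): the state, without advancing time (a new reading comes with each control period).
- vision.capture(name): name is "scene" or "top" or "wrist"; returns a dict with "pixels" (480x640x3 uint8, red, green, blue), "fx", "fy", "cx", "cy" (pixels), "k1" (the pictures are not rectified: a ray, as slopes to the right and down, at radius r is drawn at 1 + k1 r^2 times it, then the intrinsics apply), "rvec" (rotation vector, rad) and "tvec" (3), from world to camera coordinates, as OpenCV has them; the wrist camera has in their place "hand_eye" (4x4, takes a point from camera to tool coordinates, whose origin is the TCP and whose axes are the flange's). Camera axes: x right, y down, z forward; pixel columns grow to the right and rows downward; lengths in m; the calibration is good to about 2 mm. A picture is of the moment at which its call begins: read the wrist's pose just before it. There is no depth.
- manip.hand_in(): hands the job in, once; it reports no verdict.
Trained networks look in a picture, given as the dict that the camera call returned (one of the last four; its "shot" number tells which), for a name from the list of things; names that differ only in an ending like _2 or _b are one class to them, and where a whole thing is asked for, a point or a joint stands for the part that bears it (a point fixed in the world has none). Each returns a list of dicts, best first, with "p" (0 to 1); they miss things now and then, are a little off and sometimes report something else, mostly with a low value. They report only what shows in the picture. A call takes as long as a camera call. They do not tell look-alikes from the thing itself.
- find_in(picture, target): "box" ([centre column, centre row, width, height] in pixels, round what is visible of it).
- trace(picture, target): "region" (480x640 bool, what is visible of it) and "box" ([centre column, centre row, width, height] in pixels, round what is visible of it).
The state is a dict: "clock": time; "qpos": joint angles; "qvel": joint speeds; "effort": joint torques, N m; "position": TCP position; "eef_rot": TCP orientation; "force": force on the tool from outside, world axes, zero at the start; "torque": the same for the moment, N m; "gripper_width": finger opening in m.
Only numpy, scipy, OpenCV 4.12 (cv2) and the standard library are available. Lean on these libraries where they do the work, as an engineer would, in place of code of your own. Each camera call takes 0.05 s, during which the arm holds its last target.

## Working session

There is one attempt and no reset: what is moved stays moved. The work goes in short steps, Python scripts to look and compute and a tool call to move; the robot and the scene stay as the last step left them, time stands still between calls to the robot, and variables do not carry over. Pictures are saved under pics/ and viewed, and the job is handed in when it is done.

Besides the shell and the picture viewer there is one more tool, called after ">>>" in YAML: its name, and indented under it one key for each argument. jog_arm: Moves the arm, as the interface text tells. Its arguments: {"type":"object","properties":{"rotation":{"type":"array","items":{"type":"array","items":{"type":"number"}}},"travel":{"type":"array","items":{"type":"array","items":{"type":"number"}}},"gripper":{"type":"array","items":{"type":"number"}},"squeeze":{"type":"number"}},"required":["rotation","travel","gripper"]}

```bash
mkdir -p pics
cat > h.py <<'E'
import numpy as np, cv2, pickle
from bench import sensors, vision, manip, find_in, trace
def grab(n,tag):
    s=sensors.get_state(); p=vision.capture(n); cv2.imwrite(f'pics/{tag}.png',p['pixels'][:,:,::-1])
    pickle.dump((s,p),open(f'pics/{tag}.pkl','wb')); return s,p
E
python3 - <<'E'
from h import *
s,_=grab('scene','s0'); _,t=grab('top','t0'); _,w=grab('wrist','w0')
for k in s: print(k,np.round(s[k],4))
for p in (_,): print({k:v for k,v in p.items() if k!='pixels'})
print({k:v for k,v in t.items() if k!='pixels'})
E
```

```text
clock 0.0
qpos [ 1.0928  0.4119 -0.0127  1.597   0.0056  1.1343 -0.0822]
qvel [-0.0012 -0.0007  0.0005  0.0012 -0.0014  0.0013  0.0003]
effort [ 6.00000e-04 -5.87944e+01  6.41900e-01 -2.91072e+01 -5.40000e-02
  1.83000e-02  1.00000e-04]
position [ 0.2488 -0.5729  0.3018]
eef_rot [ 9.791e-01  2.035e-01 -2.000e-04 -8.000e-04]
force [-0.6806  0.1529 -0.2701]
torque [ 0.0314 -0.0071  0.0426]
gripper_width 0.0878
{'clock': 0.1, 'qpos': array([ 1.09279973,  0.41178457, -0.01271029,  1.5969128 ,  0.00558442,
        1.13427271, -0.08223243]), 'qvel': array([ 6.40664339e-05, -2.08413166e-03,  3.19803568e-04, -3.85627084e-03,
        8.84866795e-05, -5.74125608e-04, -5.31142904e-04]), 'effort': array([ 1.26432267e-03, -5.89098322e+01,  6.42894264e-01, -2.91709650e+01,
       -5.38919948e-02,  1.45239366e-02,  7.38932158e-06]), 'position': array([ 0.24886574, -0.57297319,  0.30193458]), 'eef_rot': array([ 9.79083156e-01,  2.03459391e-01, -1.75817033e-04, -6.47589765e-04]), 'force': array([ 0.12397516,  0.22941004, -0.25737425]), 'torque': array([0.03022649, 0.01556564, 0.01063089]), 'gripper_width': 0.08759530297040737}
{'fx': 445.52043396207455, 'fy': 445.52043396207455, 'cx': 322.0924191752995, 'cy': 241.65537971377466, 'k1': -0.03480103556655981, 'rvec': array([ 2.1397332 , -2.12113869,  0.18977964]), 'tvec': array([-0.07821771,  0.5848408 ,  1.480544  ]), 'shot': 2}
```

View pics/s0.png

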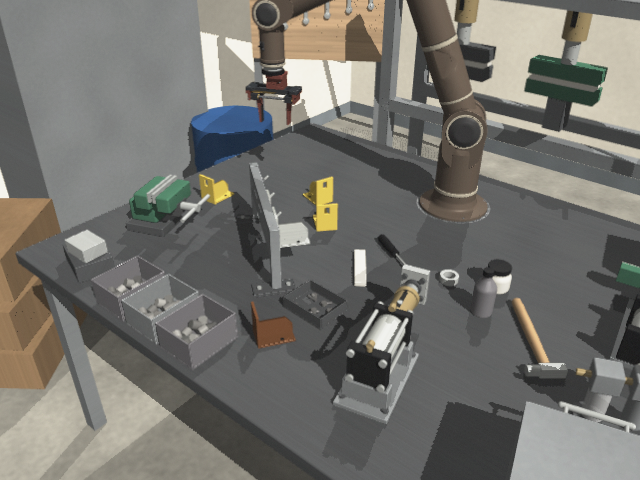

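View pics/t0.png

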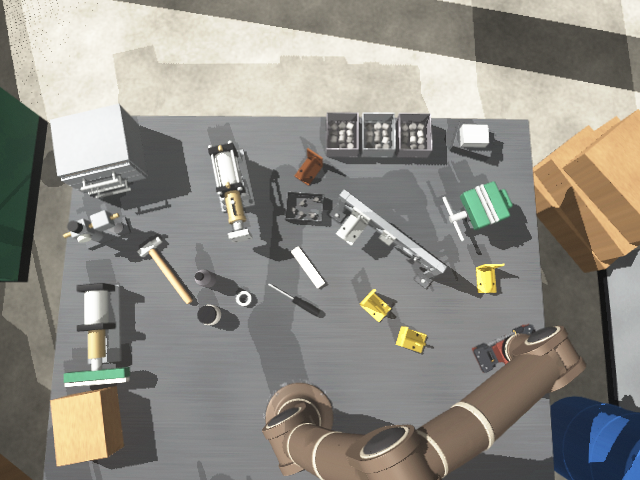

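View pics/w0.png

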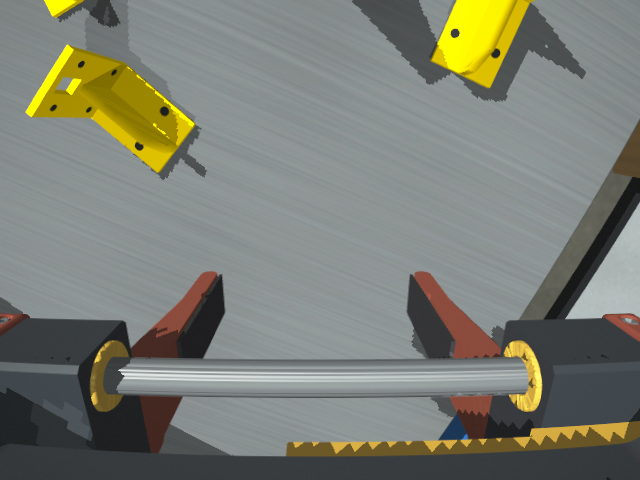

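```bash
cat >> h.py <<'E'
def Kd(p): 
    return np.array([[p['fx'],0,p['cx']],[0,p['fy'],p['cy']],[0,0,1]]),np.array([p['k1'],0,0,0,0.])
from scipy.spatial.transform import Rotation as Ro
def ext(s,p):
    if 'rvec' in p and p['rvec'] is not None: return np.array(p['rvec'],float),np.array(p['tvec'],float)
    T=np.eye(4);T[:3,:3]=Ro.from_quat(s['eef_rot']).as_matrix();T[:3,3]=s['position']
    W=np.linalg.inv(T@np.array(p['hand_eye'])); return Ro.from_matrix(W[:3,:3]).as_rotvec(),W[:3,3]
def proj(s,p,X):
    K,d=Kd(p); r,t=ext(s,p); return cv2.projectPoints(np.array(X,float).reshape(-1,1,3),r,t,K,d)[0].reshape(-1,2)
def onplane(s,p,uv,z):
    K,d=Kd(p); r,t=ext(s,p); R=Ro.from_rotvec(r).as_matrix()
    n=cv2.undistortPoints(np.array(uv,float).reshape(-1,1,2),K,d).reshape(-1,2)
    D=np.c_[n,np.ones(len(n))]@R; C=-R.T@t; z=np.broadcast_to(z,(len(n),))
    return C+D*((z-C[2])/D[:,2])[:,None]
def crop(tag,x0,y0,w,h,k,out,lines=()):
    im=cv2.imread(f'pics/{tag}.png')[y0:y0+h,x0:x0+w]; im=cv2.resize(im,None,fx=k,fy=k,interpolation=cv2.INTER_CUBIC)
    for L in lines:
        q=((np.array(L)-[x0,y0]+.5)*k).astype(int); cv2.polylines(im,[q.reshape(-1,1,2)],False,(0,0,255),1)
    cv2.imwrite(f'pics/{out}.png',im)
E
python3 - <<'E'
from h import *
s,p=pickle.load(open('pics/t0.pkl','rb'))
r,t=ext(s,p); print('cam',-Ro.from_rotvec(r).as_matrix().T@t)
print(onplane(s,p,[[345,193],[445,270]],.19),onplane(s,p,[[230,236],[247,234]],.15), onplane(s,p,[[480,350]],0.3))
s,p=grab('top','t1')
for n in ['bracket','ram','rail','holder_face','bracket_slot','strap','spanner']:
    print(n,[(round(o['p'],2),np.round(o['box'])) for o in find_in(p,n)][:4])
s,p=grab('scene','s1')
for n in ['bracket','ram','rail','holder_face','bracket_rib']:
    print(n,[(round(o['p'],2),np.round(o['box'])) for o in find_in(p,n)][:4])
crop('t1',200,130,260,170,3,'c1')
crop('s1',230,150,220,160,3.6,'c2')
E
```

```text
cam [ 0.31771883 -0.07118481  1.5601778 ]
[[ 0.71909335 -0.14461048  0.19      ]
 [ 0.47512741 -0.4546464   0.19      ]] [[0.58389258 0.22415319 0.15      ]
 [0.59094454 0.1694863  0.15      ]] [[ 0.24011962 -0.51338492  0.3       ]]
bracket [(0.9, array([310., 169.,  28.,  40.])), (0.76, array([353., 226.,  34.,  37.])), (0.65, array([488., 279.,  29.,  26.])), (0.64, array([377., 306.,  30.,  31.]))]
ram [(0.96, array([232., 193.,  45., 102.])), (0.5, array([309., 268.,  26.,  43.]))]
rail [(0.9, array([387., 239., 114.,  98.]))]
holder_face [(0.56, array([231., 189.,  42., 101.]))]
bracket_slot [(0.93, array([374., 306.,  30.,  31.])), (0.84, array([309., 169.,  32.,  34.])), (0.81, array([410., 339.,  31.,  26.])), (0.81, array([486., 277.,  25.,  33.]))]
strap []
spanner [(0.66, array([386., 240., 113.,  99.]))]
bracket [(0.92, array([275., 328.,  43.,  42.])), (0.9, array([320., 191.,  30.,  29.])), (0.71, array([326., 216.,  27.,  26.])), (0.63, array([217., 189.,  35.,  30.]))]
ram [(0.89, array([381., 345.,  95., 160.])), (0.4, array([296., 234.,  32.,  23.]))]
rail [(0.9, array([265., 229.,  57., 134.]))]
holder_face [(0.85, array([380., 343., 102., 160.])), (0.48, array([541., 339.,  56.,  81.]))]
bracket_rib [(0.94, array([216., 189.,  31.,  29.])), (0.66, array([319., 190.,  27.,  32.])), (0.65, array([272., 326.,  43.,  48.])), (0.64, array([293., 229.,  35.,  36.]))]
```

View pics/c1.png

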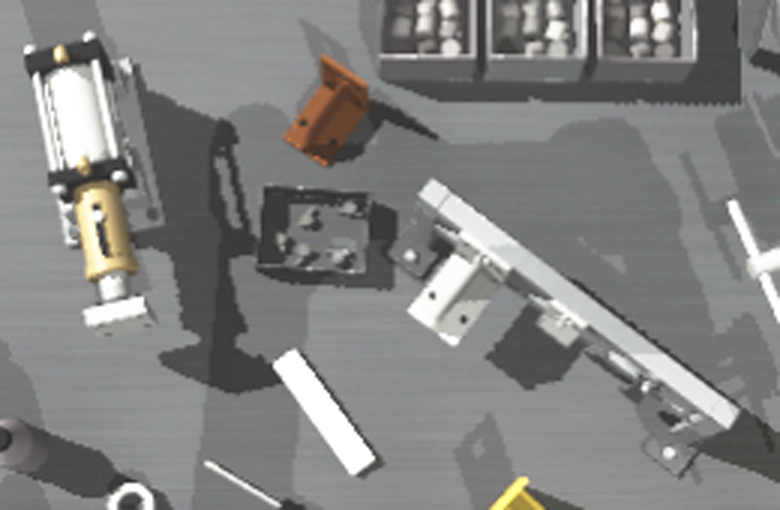

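View pics/c2.png

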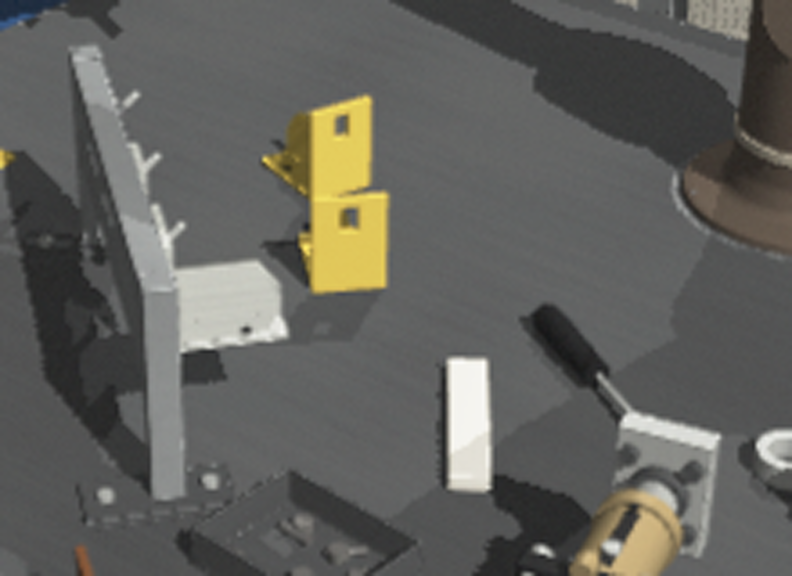

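Run:
```python
from h import *
s,p=pickle.load(open('pics/w0.pkl','rb'))
print({k:v for k,v in p.items() if k!='pixels'})
print(proj(s,p,s['position']+Ro.from_quat(s['eef_rot']).apply([[0,0,.061],[0,0.044,.08],[0,-.044,.08]])))
```

```text
{'fx': 374.43160969697027, 'fy': 374.43160969697027, 'cx': 315.45286931055614, 'cy': 233.81277827369811, 'k1': -0.07123331552146885, 'hand_eye': array([[ 8.04782499e-04, -9.60155085e-01, -2.79466572e-01,
         7.66472065e-02],
       [ 9.99999647e-01,  7.05766900e-04,  4.54925742e-04,
         5.50283542e-04],
       [-2.39561009e-04, -2.79466839e-01,  9.60155315e-01,
        -8.21157195e-02],
       [ 0.00000000e+00,  0.00000000e+00,  0.00000000e+00,
         1.00000000e+00]]), 'shot': 3}
[[313.93425973 312.76069628]
 [406.54714594 293.32022117]
 [221.62625003 293.18789384]]
```

>>> jog_arm:
  rotation:
    - [0,0,0]
    - [0,0,-6]
    - [0,0,-12]
    - [0,0,-18]
    - [0,0,-24]
    - [0,0,-30]
    - [0,0,-36]
    - [0,0,-42]
    - [0,0,-48]
    - [0,0,-54]
    - [0,0,-60]
    - [0,0,-61.5]
    - [0,0,-61.5]
    - [0,0,-61.5]
    - [0,0,-61.5]
    - [0,0,-61.5]
    - [0,0,-61.5]
    - [0,0,-61.5]
  travel:
    - [0,0,0.02]
    - [0.02,0.02,0.05]
    - [0.045,0.045,0.08]
    - [0.07,0.07,0.11]
    - [0.095,0.095,0.12]
    - [0.12,0.12,0.12]
    - [0.145,0.145,0.12]
    - [0.17,0.17,0.12]
    - [0.195,0.195,0.12]
    - [0.22,0.22,0.12]
    - [0.245,0.245,0.12]
    - [0.27,0.27,0.12]
    - [0.295,0.295,0.12]
    - [0.32,0.32,0.12]
    - [0.345,0.345,0.12]
    - [0.365,0.365,0.12]
    - [0.38,0.38,0.12]
    - [0.38,0.383,0.12]
  gripper: [0.0878,0.0878,0.0878,0.0878,0.0878,0.0878,0.0878,0.0878,0.0878,0.0878,0.0878,0.0878,0.0878,0.0878,0.0878,0.0878,0.0878,0.0878]

```text
clock: 2.35
position: [0.6317, -0.1854, 0.4216]
eef_rot: [0.946, -0.323, -0.0, -0.001]
force: [-1.0, 0.2, -0.7]
gripper_width: 0.0875
```

Run:
```python
from h import *
s,p=grab('wrist','w1'); print(s['clock'],s['position'],s['eef_rot'],s['qpos'])
s,p=grab('top','t2');s,p=grab('scene','s2')
```

```text
2.35 [ 0.63172524 -0.18541033  0.42160028] [ 9.46466123e-01 -3.22800428e-01 -4.47905707e-04 -1.24965974e-03] [ 0.26355784  0.40783025 -0.07559519  1.32516682  0.02771803  1.41024917
 -2.03847656]
```

View pics/w1.png

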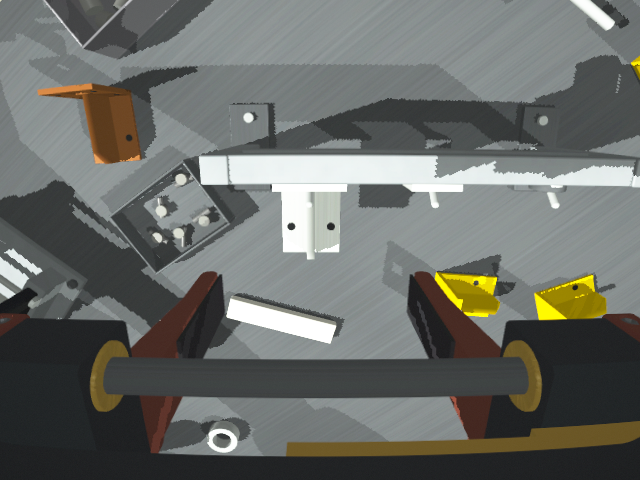

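Run:
```python
from h import *
crop('w1',190,140,200,130,4,'c3'); crop('w1',440,130,200,100,4,'c4'); crop('t2',210,180,60,70,8,'c5')
```

```text
(no output)
```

View pics/c3.png

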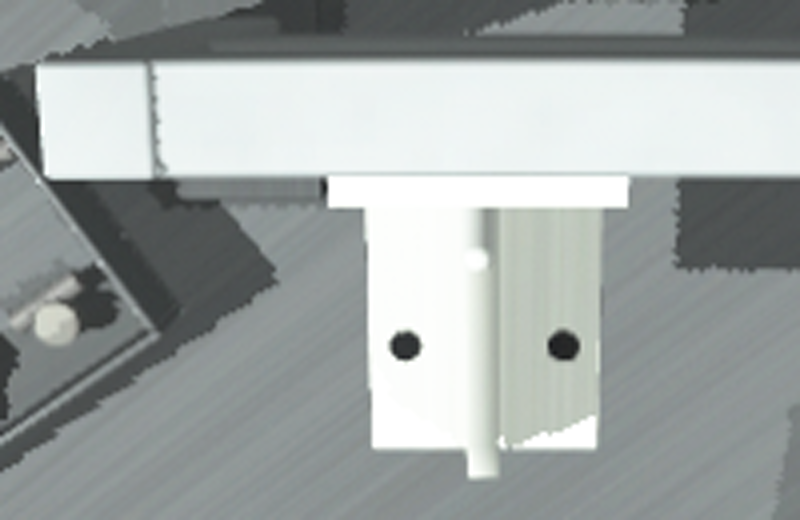

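View pics/c4.png

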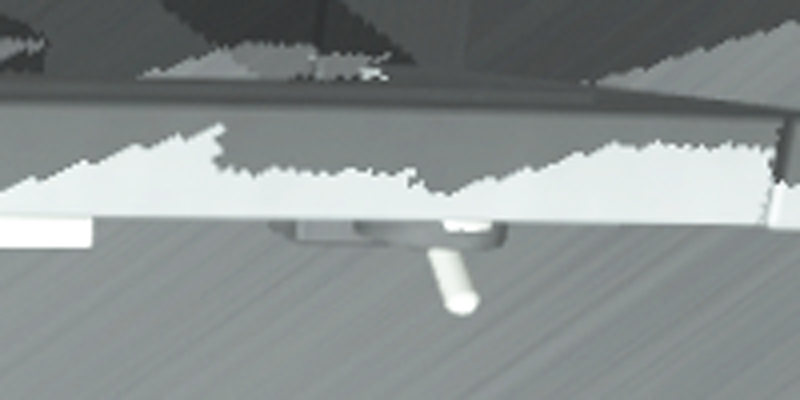

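View pics/c5.png

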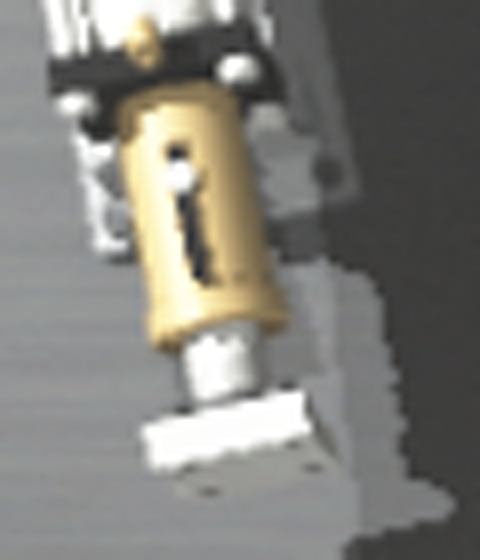

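```bash
cat >> h.py <<'E'
from scipy.optimize import least_squares
def c2p(c,k,x0,y0): return (np.array(c,float)+.5)/k-.5+[x0,y0]
def pl(par,M):
    x,y,z,a=par; return Ro.from_euler('z',a).apply(M)+[x,y,z]
def fit(s,p,M,uv,x0,fixz=True):
    M=np.array(M);z0=x0[2]
    f=lambda q: (proj(s,p,pl([q[0],q[1],z0+(0 if fixz else q[3]),q[2]],M))-uv).ravel()
    r=least_squares(f,[x0[0],x0[1],x0[3]]+([] if fixz else [0.])); return r.x,r.fun.reshape(-1,2)
E
python3 - <<'E'
from h import *
s,p=pickle.load(open('pics/w1.pkl','rb'))
M=[[0,.032,.09],[0,-.032,.09],[-.006,.032,.09],[-.006,-.032,.09],[-.09,.004,.03],[-.09,-.004,.03]]
uv=c2p([[328,177],[629,177],[328,208],[629,208],[470,478],[497,478]],4,190,140)
for fz in (True,False):
    q,r=fit(s,p,M,uv,[.66,-.2,.096,-.66],fz); print(q,np.degrees(q[2]),'\n',r.round(2))
M2=[[0,.2025,.19],[0,-.2025,.19]]
uv2=np.vstack([c2p([[45,180]],4,190,140)])
print(onplane(s,p,uv2,.19))
# rail front edge line
a=onplane(s,p,np.vstack([c2p([[45,180]],4,190,140),c2p([[765,226]],4,440,130)]),.19);d=a[0]-a[1];print(a,np.linalg.norm(d),np.degrees(np.arctan2(-d[0],d[1])))
E
```

```text
[ 0.65752006 -0.19840067 -0.6575381 ] -37.67415791908555 
 [[ 0.06  0.32]
 [-0.12  0.39]
 [ 0.27 -0.47]
 [-0.28 -0.39]
 [-0.32  0.08]
 [ 0.39  0.09]]
[ 6.57611701e-01 -1.98485483e-01 -6.57551586e-01  6.01242310e-04] -37.674930709859936 
 [[-0.01  0.28]
 [-0.04  0.35]
 [ 0.2  -0.5 ]
 [-0.21 -0.41]
 [-0.33  0.17]
 [ 0.4   0.18]]
[[ 0.71393481 -0.12601598  0.19      ]]
[[ 0.71393481 -0.12601598  0.19      ]
 [ 0.48418752 -0.42581408  0.19      ]] 0.3777071795172155 -37.46439062867078
```

Run:
```python
from h import *
s,p=grab('wrist','w2'); print(s['clock'],s['position'],Ro.from_quat(s['eef_rot']).as_euler('ZYX',degrees=True),np.round(s['qvel'],4))
M=[[0,.032,.09],[0,-.032,.09],[-.006,.032,.09],[-.006,-.032,.09],[-.09,.004,.03],[-.09,-.004,.03]]
crop('w2',190,140,200,130,4,'c6',[proj(s,p,pl([.6575,-.1984,.096,-.6575],M))])
```

```text
2.5 [ 0.62860872 -0.19076115  0.42249654] [-3.80240768e+01  8.23392346e-03  1.79949205e+02] [ 0.0245 -0.0122  0.0166  0.0029  0.0013 -0.0023  0.0001]
```

View pics/c6.png

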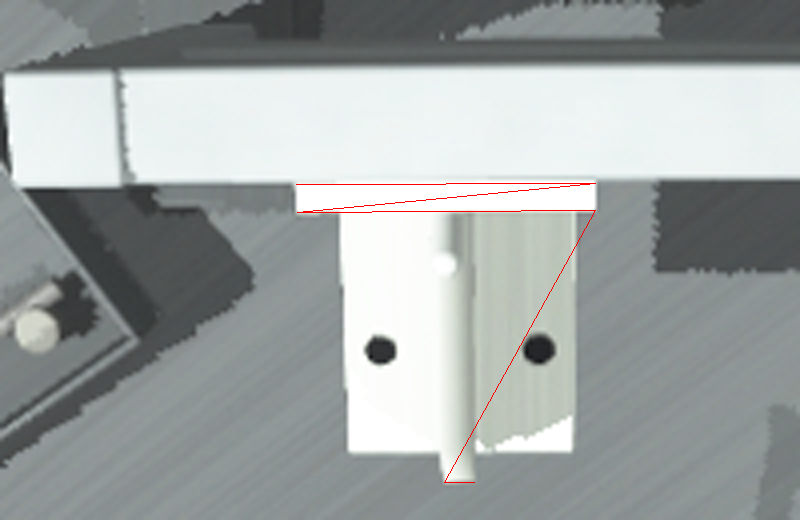

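>>> jog_arm:
  rotation:
    - [0,0,0.3]
    - [0,0,0.3]
    - [0,0,0.3]
    - [0,0,0.3]
    - [0,0,0.3]
    - [0,0,0.3]
    - [0,0,0.3]
    - [0,0,0.3]
    - [0,0,0.3]
    - [0,0,0.3]
  travel:
    - [-0.006,0.009,-0.015]
    - [-0.012,0.02,-0.04]
    - [-0.0172,0.0275,-0.065]
    - [-0.0172,0.0275,-0.09]
    - [-0.0172,0.0275,-0.11]
    - [-0.0172,0.0275,-0.13]
    - [-0.0172,0.0275,-0.14]
    - [-0.0172,0.0275,-0.14]
    - [-0.0172,0.0275,-0.14]
    - [-0.0172,0.0275,-0.14]
  gripper: [0.06,0.06,0.06,0.06,0.06,0.06,0.06,0.06,0.06,0.06]

```text
clock: 3.38
position: [0.6122, -0.1635, 0.2842]
eef_rot: [0.946, -0.324, 0.001, -0.0]
force: [0.5, -0.4, 0.2]
gripper_width: 0.0602
```

Run:
```python
from h import *
s,p=grab('wrist','w3'); print(s['clock'],s['position'],Ro.from_quat(s['eef_rot']).as_euler('ZYX',degrees=True),np.round(s['qvel'],4),s['force'])
M=[[0,.032,.09],[0,-.032,.09],[-.006,-.032,.09],[-.006,.032,.09],[-.09,.004,.03],[-.09,-.004,.03],[-.074,-.004,.052],[-.006,-.004,.052]]
crop('w3',0,0,640,480,1,'c7',[proj(s,p,pl([.6575,-.1984,.096,-.6575],M)),proj(s,p,s['position']+Ro.from_quat(s['eef_rot']).apply([[0,-.03,.061],[0,.03,.061],[0,0,.061]]))])
```

```text
3.3833 [ 0.61220505 -0.16350784  0.28421569] [-3.77730804e+01 -1.14050510e-01 -1.79958085e+02] [-0.0048 -0.0059 -0.0013 -0.0063 -0.0006 -0.0036 -0.0016] [ 0.46445545 -0.40126288  0.16003272]
```

View pics/c7.png

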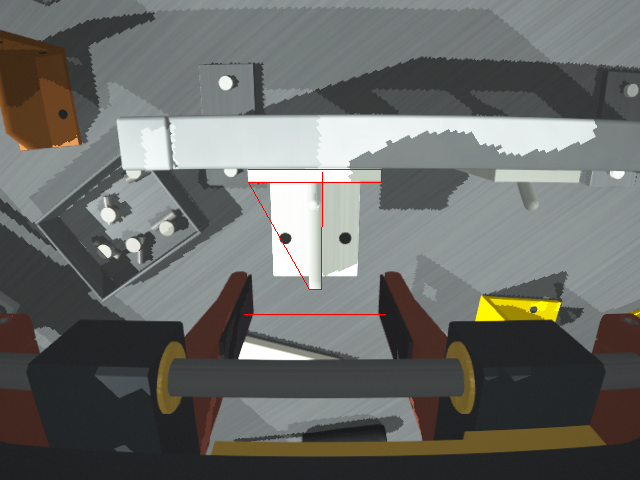

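>>> jog_arm:
  rotation:
    - [0,0,0]
    - [0,0,0]
    - [0,0,0]
    - [0,0,0]
    - [0,0,0]
    - [0,0,0]
    - [0,0,0]
    - [0,0,0]
    - [0,0,0]
    - [0,0,0]
  travel:
    - [0,0,-0.01]
    - [0,0,-0.025]
    - [0,0,-0.04]
    - [0,0,-0.055]
    - [0,0,-0.068]
    - [0,0,-0.078]
    - [0,0,-0.084]
    - [0,0,-0.086]
    - [0,0,-0.086]
    - [0,0,-0.086]
  gripper: [0.06,0.06,0.06,0.06,0.06,0.06,0.06,0.06,0.06,0.06]

```text
clock: 4.27
position: [0.6122, -0.1628, 0.1973]
eef_rot: [0.946, -0.323, 0.0, -0.0]
force: [-0.3, 0.7, 0.4]
gripper_width: 0.0601
```

Run:
```python
from h import *
s,p=grab('wrist','w4'); print(s['clock'],s['position'],Ro.from_quat(s['eef_rot']).as_euler('ZYX',degrees=True),s['force'])
M=[[0,.032,.09],[0,-.032,.09],[-.006,-.032,.09],[-.006,.032,.09],[-.09,.004,.03],[-.09,-.004,.03],[-.074,-.004,.052],[-.006,-.004,.052]]
crop('w4',0,0,640,480,1,'c8',[proj(s,p,pl([.6575,-.1984,.096,-.6575],M))])
```

```text
4.2667 [ 0.61218108 -0.16284383  0.19726363] [-3.77243768e+01 -5.15485247e-02 -1.79976700e+02] [-0.33310077  0.74087299  0.43179243]
```

View pics/c8.png

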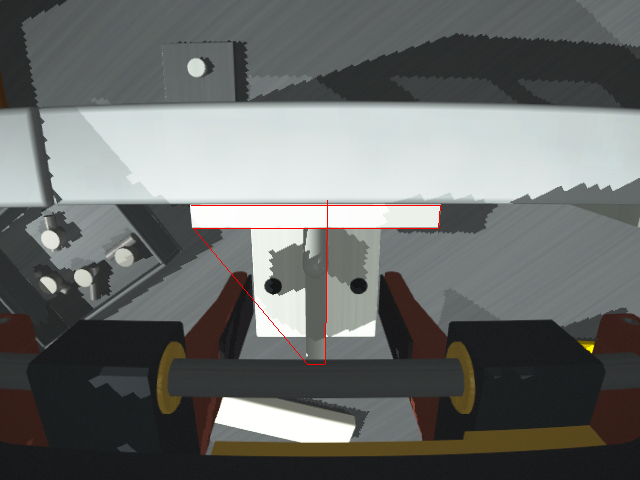

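>>> jog_arm:
  rotation:
    - [0,0,0]
    - [0,0,0]
    - [0,0,0]
    - [0,0,0]
    - [0,0,0]
    - [0,0,0]
    - [0,0,0]
    - [0,0,0]
    - [0,0,0]
    - [0,0,0]
    - [0,0,0]
    - [0,0,0]
  travel:
    - [0,0,0]
    - [0,0,0]
    - [0,0,0]
    - [0,0,0]
    - [0,0,0]
    - [0,0,0]
    - [0,0,0]
    - [0,0,0]
    - [0,0,0]
    - [0,0,0]
    - [0,0,0]
    - [0,0,0]
  gripper: [0.045,0.03,0.02,0.015,0.012,0.01,0.008,0.006,0.004,0.004,0.004,0.004]
  squeeze: 50

```text
clock: 5.32
position: [0.6117, -0.1628, 0.1966]
eef_rot: [0.946, -0.323, -0.0, 0.0]
force: [-0.2, -0.4, 0.5]
gripper_width: 0.0073
```

Run:
```python
from h import *
s=sensors.get_state(); print(s['clock'],s['position'],s['force'],s['torque'],s['gripper_width'])
```

```text
5.3167 [ 0.61174628 -0.1627777   0.19660441] [-0.1827937  -0.42441167  0.45896651] [ 0.01535407 -0.0247851  -0.02800436] 0.007315875542863028
```

>>> jog_arm:
  rotation:
    - [0,0,0]
    - [0,0,0]
    - [0,0,0]
    - [0,0,0]
    - [0,0,0]
    - [0,0,0]
    - [0,0,0]
    - [0,0,0]
    - [0,0,0]
    - [0,0,0]
  travel:
    - [0,0,0.002]
    - [0,0,0.004]
    - [0,0,0.006]
    - [0,0,0.008]
    - [0,0,0.01]
    - [0,0,0.012]
    - [0,0,0.0125]
    - [0,0,0.0125]
    - [0,0,0.0125]
    - [0,0,0.0125]
  gripper: [0.004,0.004,0.004,0.004,0.004,0.004,0.004,0.004,0.004,0.004]

```text
clock: 6.15
position: [0.6118, -0.1628, 0.2091]
eef_rot: [0.946, -0.323, -0.0, 0.0]
force: [-0.7, 0.4, -2.7]
gripper_width: 0.0081
```

Run:
```python
from h import *
s,p=grab('wrist','w5'); print(s['clock'],s['position'],Ro.from_quat(s['eef_rot']).as_euler('ZYX',degrees=True),s['force'],s['torque'])
M=[[0,.032,.09],[0,-.032,.09],[-.006,-.032,.09],[-.006,.032,.09],[-.09,.004,.03],[-.09,-.004,.03],[-.074,-.004,.052],[-.006,-.004,.052]]
crop('w5',0,0,640,480,1,'c9',[proj(s,p,pl([.6575,-.1984,.1085,-.6575],M))])
```

```text
6.15 [ 0.61177749 -0.16278383  0.20906502] [-3.77212622e+01  1.41024721e-03  1.79995609e+02] [-0.69413034  0.42251784 -2.70831319] [ 0.08591487  0.10866544 -0.02519014]
```

View pics/c9.png

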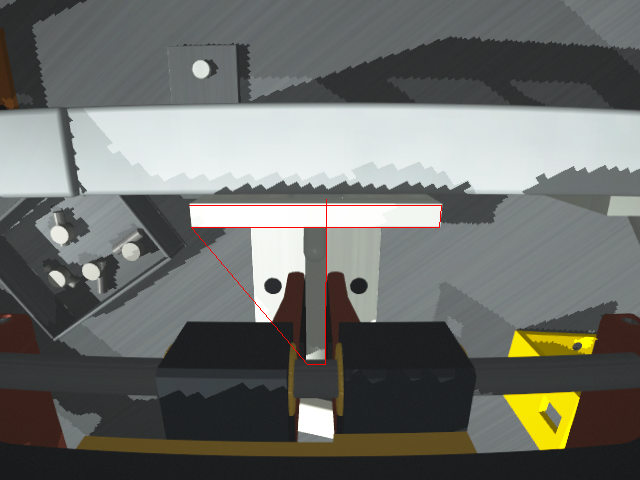

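>>> jog_arm:
  rotation:
    - [0,0,0]
    - [0,0,0]
    - [0,0,0]
    - [0,0,0]
    - [0,0,0]
    - [0,0,0]
    - [0,0,0]
    - [0,0,0]
    - [0,0,0]
    - [0,0,0]
    - [0,0,0]
    - [0,0,0]
  travel:
    - [-0.004,0.003,0]
    - [-0.008,0.006,0]
    - [-0.012,0.009,0]
    - [-0.016,0.012,0]
    - [-0.02,0.0155,0]
    - [-0.024,0.0185,0]
    - [-0.032,0.025,0]
    - [-0.04,0.031,0]
    - [-0.052,0.04,0.005]
    - [-0.056,0.043,0.015]
    - [-0.06,0.046,0.02]
    - [-0.06,0.046,0.02]
  gripper: [0.004,0.004,0.004,0.004,0.004,0.004,0.004,0.004,0.004,0.004,0.004,0.004]

```text
clock: 7.2
position: [0.5521, -0.1162, 0.2311]
eef_rot: [0.946, -0.323, 0.001, -0.0]
force: [0.4, 0.3, -1.4]
gripper_width: 0.0079
```

Run:
```python
from h import *
s,p=pickle.load(open('pics/t2.pkl','rb'))
M=[[.018,.032,.15],[.018,-.032,.15],[0,.032,.15],[0,-.032,.15],[0,-.032,.06]]
uv=c2p([[143,430],[303,392],[155,470],[315,430],[340,478]],8,210,180)
q,r=fit(s,p,M,uv,[.58,.2,0,.15]); print(q,np.degrees(q[2]),r.round(2))
s,p=grab('wrist','w6'); print(s['clock'],s['position'],s['force'],s['gripper_width'],s['qpos'])
grab('scene','s3')
```

```text
[0.58369012 0.19617765 0.24906939] 14.270624907056849 [[ 0.38 -0.18]
 [-0.26 -0.05]
 [ 0.01  0.15]
 [-0.59  0.51]
 [ 0.49 -0.45]]
7.2 [ 0.55207872 -0.11619553  0.23114184] [ 0.37078686  0.26620547 -1.44738707] 0.007861954170193947 [ 0.20584199  0.38368109 -0.10808189  1.82305494  0.05028464  0.93463854
 -2.15261278]
```

View pics/w6.png

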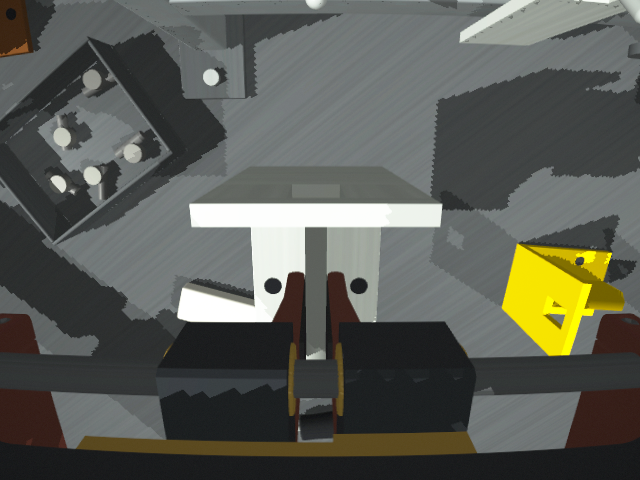

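View pics/s3.png

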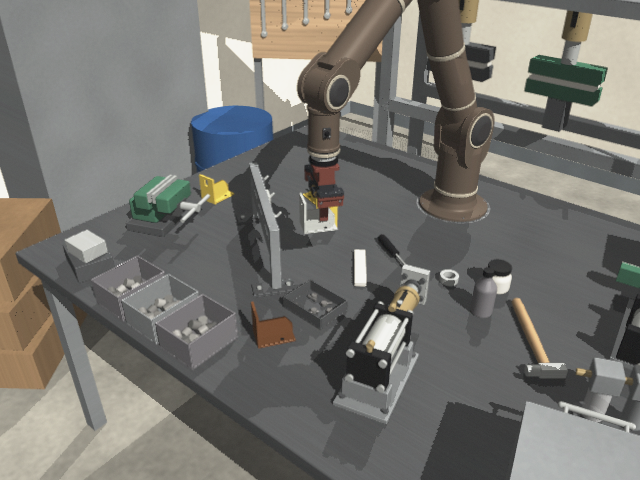

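Run:
```python
from h import *
s,p=pickle.load(open('pics/t2.pkl','rb'))
print(onplane(s,p,[[203,278],[208,315],[244,299],[310,268],[295,300]],[.13,.07,.02,.014,.02]))
```

```text
[[ 0.44928713  0.30945199  0.13      ]
 [ 0.33238417  0.30231299  0.07      ]
 [ 0.38856316  0.19350936  0.02      ]
 [ 0.49846516 -0.03176858  0.014     ]
 [ 0.38684617  0.01813335  0.02      ]]
```

>>> jog_arm:
  rotation:
    - [0,0,3]
    - [0,0,7]
    - [0,0,11]
    - [0,0,15]
    - [0,0,19]
    - [0,0,23]
    - [0,0,27]
    - [0,0,31]
    - [0,0,35]
    - [0,0,39]
    - [0,0,43]
    - [0,0,47]
    - [0,0,50]
    - [0,0,51.7]
    - [0,0,51.7]
    - [0,0,51.7]
    - [0,0,51.7]
  travel:
    - [-0.004,0.01,0.005]
    - [-0.012,0.03,0.015]
    - [-0.022,0.05,0.025]
    - [-0.032,0.07,0.035]
    - [-0.042,0.09,0.045]
    - [-0.052,0.11,0.05]
    - [-0.062,0.13,0.05]
    - [-0.072,0.15,0.05]
    - [-0.082,0.17,0.05]
    - [-0.092,0.19,0.05]
    - [-0.102,0.21,0.05]
    - [-0.11,0.23,0.05]
    - [-0.116,0.25,0.05]
    - [-0.12,0.265,0.05]
    - [-0.121,0.274,0.05]
    - [-0.121,0.274,0.05]
    - [-0.121,0.274,0.05]
  gripper: [0.004,0.004,0.004,0.004,0.004,0.004,0.004,0.004,0.004,0.004,0.004,0.004,0.004,0.004,0.004,0.004,0.004]

```text
clock: 8.72
position: [0.431, 0.157, 0.2788]
eef_rot: [0.993, 0.121, -0.0, 0.0]
force: [0.7, -0.1, -2.5]
gripper_width: 0.0079
```

Run:
```python
from h import *
s,p=grab('wrist','w7'); print(s['clock'],s['position'],Ro.from_quat(s['eef_rot']).as_euler('ZYX',degrees=True),s['force'],s['gripper_width'],s['qpos'],s['qvel'].round(3))
```

```text
8.7167 [0.43098934 0.15701114 0.2788247 ] [1.39533257e+01 3.22164350e-02 1.79981663e+02] [ 0.67215927 -0.14465491 -2.50894116] 0.007887991246082216 [-0.06571116  0.18429326 -0.4369726   1.98864613  0.09320583  0.98825897
 -1.87486485] [ 0.02  -0.004  0.019  0.004  0.001  0.003  0.008]
```

View pics/w7.png

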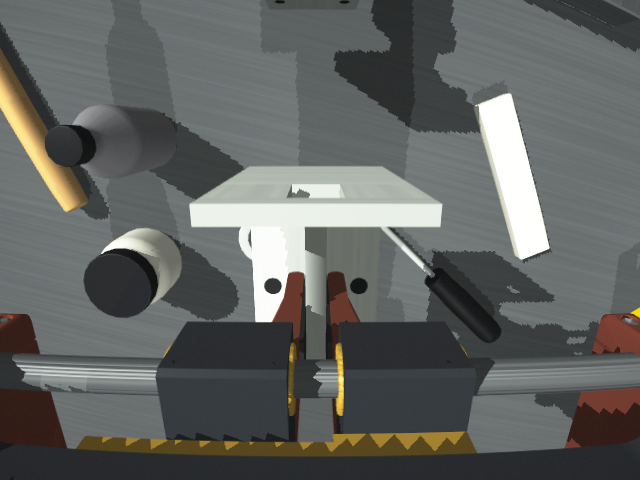

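>>> jog_arm:
  rotation:
    - [0,0,0]
    - [0,0,0]
    - [0,0,0]
    - [0,0,0]
    - [0,0,0]
    - [0,0,0]
    - [0,0,0]
    - [0,0,0]
    - [0,0,0]
    - [0,0,0]
  travel:
    - [0,0,0.015]
    - [0,0,0.035]
    - [0,0,0.055]
    - [0.01,0.003,0.062]
    - [0.025,0.007,0.062]
    - [0.04,0.01,0.062]
    - [0.05,0.013,0.062]
    - [0.058,0.0145,0.062]
    - [0.06,0.015,0.062]
    - [0.06,0.015,0.062]
  gripper: [0.004,0.004,0.004,0.004,0.004,0.004,0.004,0.004,0.004,0.004]

```text
clock: 9.6
position: [0.491, 0.1719, 0.3406]
eef_rot: [0.993, 0.121, -0.001, 0.0]
force: [-0.8, 0.6, -3.0]
gripper_width: 0.0078
```

Run:
```python
from h import *
s,p=grab('wrist','w8'); print(s['clock'],s['position'],Ro.from_quat(s['eef_rot']).as_euler('ZYX',degrees=True),s['force'],s['qvel'].round(3))
```

```text
9.6 [0.49100321 0.17185739 0.34060499] [ 1.39356821e+01  6.86946822e-02 -1.79996160e+02] [-0.78260382  0.58653171 -2.96768121] [-0.003 -0.019 -0.006  0.02  -0.007  0.002  0.001]
```

View pics/w8.png

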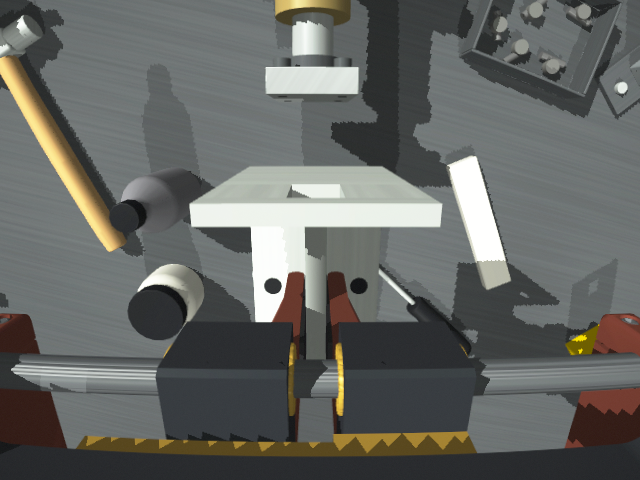

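Run:
```python
from h import *
crop('w8',250,40,130,80,6,'c10'); crop('w8',180,155,280,85,2.85,'c11')
```

```text
(no output)
```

View pics/c10.png

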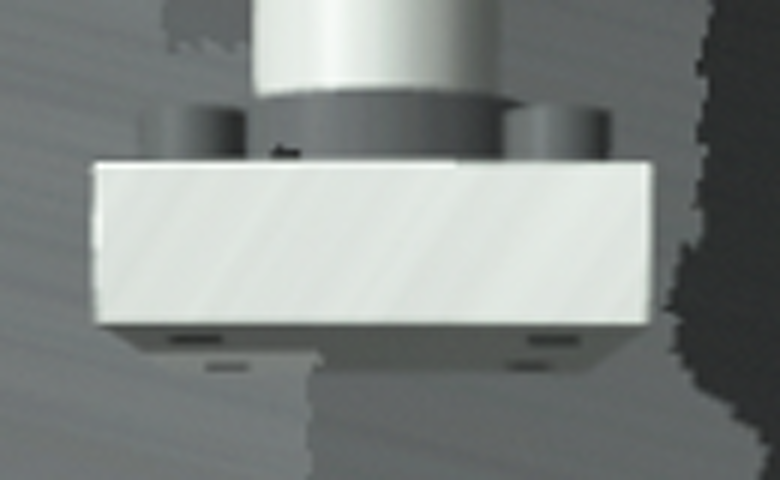

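View pics/c11.png

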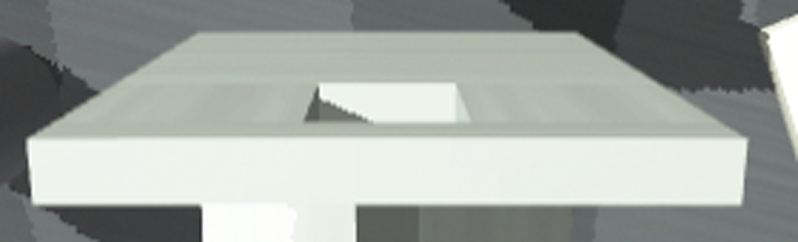

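```bash
cat > f8.py <<'E'
from h import *
s,p=pickle.load(open('pics/w8.pkl','rb'))
M=[[.018,.032,.15],[.018,-.032,.15],[0,.032,.15],[0,-.032,.15],[0,-.032,.06]]
uv=c2p([[92,160],[653,160],[95,324],[651,324],[583,372]],6,250,40)
for fz in (True,False):
    q,r=fit(s,p,M,uv,[.58,.2,0,.24],fz); print('holder',q,np.degrees(q[2]),'\n',r.round(2))
B=np.array([[0,.032,.09],[0,-.032,.09],[-.006,.032,.09],[-.006,-.032,.09],[0,.032,0],[0,-.032,0]])
ub=c2p([[27,137],[748,137],[33,205],[743,205],[198,32],[580,32]],2.85,180,155)
K,d=Kd(p)
ok,rv,tv=cv2.solvePnP(B,ub,K,d)
print((cv2.projectPoints(B,rv,tv,K,d)[0][:,0]-ub).round(2))
H=np.array(p['hand_eye']);C=np.eye(4);C[:3,:3]=cv2.Rodrigues(rv)[0];C[:3,3]=tv[:,0]
T=H@C   # bracket in tool
print('bracket in tool pos',T[:3,3].round(4)); 
W=np.eye(4);W[:3,:3]=Ro.from_quat(s['eef_rot']).as_matrix();W[:3,3]=s['position'];X=W@T
print('bracket world',X[:3,3],Ro.from_matrix(X[:3,:3]).as_euler('ZYX',degrees=True))
E
python3 f8.py
```

```text
holder [0.5856052  0.19746281 0.24299861] 13.922794996539432 
 [[-0.35 -0.12]
 [ 0.21 -0.08]
 [-0.11  0.1 ]
 [-0.13  0.14]
 [ 0.51 -0.02]]
holder [ 0.58572944  0.19749294  0.24287391 -0.00119035] 13.915649770146834 
 [[-0.13 -0.06]
 [ 0.03 -0.01]
 [ 0.11  0.04]
 [-0.32  0.1 ]
 [ 0.41 -0.08]]
[[-0.17  0.47]
 [ 0.33  0.44]
 [-0.13 -0.46]
 [-0.03 -0.44]
 [ 0.81  0.  ]
 [-0.81 -0.05]]
bracket in tool pos [0.0579 0.0009 0.1   ]
bracket world [0.5473356  0.1848795  0.24051833] [14.02664552  0.09835754 -0.19494907]
```

>>> jog_arm:
  rotation:
    - [0,0,0]
    - [0,0,0]
    - [0,0,0]
    - [0,0,0]
    - [0,0,0]
    - [0,0,0]
    - [0,0,0]
    - [0,0,0]
    - [0,0,0]
    - [0,0,0]
    - [0,0,0]
    - [0,0,0]
    - [0,0,0]
    - [0,0,0]
  travel:
    - [-0.0007,0.0029,-0.01]
    - [-0.0007,0.0029,-0.025]
    - [-0.0007,0.0029,-0.045]
    - [-0.0007,0.0029,-0.065]
    - [-0.0007,0.0029,-0.085]
    - [-0.0007,0.0029,-0.105]
    - [-0.0007,0.0029,-0.125]
    - [-0.0007,0.0029,-0.145]
    - [-0.0007,0.0029,-0.16]
    - [-0.0007,0.0029,-0.17]
    - [-0.0007,0.0029,-0.177]
    - [-0.0007,0.0029,-0.1801]
    - [-0.0007,0.0029,-0.1801]
    - [-0.0007,0.0029,-0.1801]
  gripper: [0.004,0.004,0.004,0.004,0.004,0.004,0.004,0.004,0.004,0.004,0.004,0.004,0.004,0.004]

```text
clock: 10.82
position: [0.4904, 0.1754, 0.1616]
eef_rot: [0.993, 0.122, 0.0, -0.0]
force: [-0.2, -0.1, -1.8]
gripper_width: 0.0075
```

Run:
```python
from h import *
s,p=grab('wrist','w9'); print(s['clock'],s['position'],Ro.from_quat(s['eef_rot']).as_euler('ZYX',degrees=True),s['force'],s['torque'],s['qvel'].round(3))
```

```text
10.8167 [0.49036889 0.17537034 0.16160357] [ 1.39840450e+01 -5.36351350e-02 -1.79993542e+02] [-0.19186003 -0.09005597 -1.75631074] [-0.02495239  0.08026712  0.01183398] [ 0.001 -0.007 -0.001 -0.004  0.     0.001  0.002]
```

View pics/w9.png

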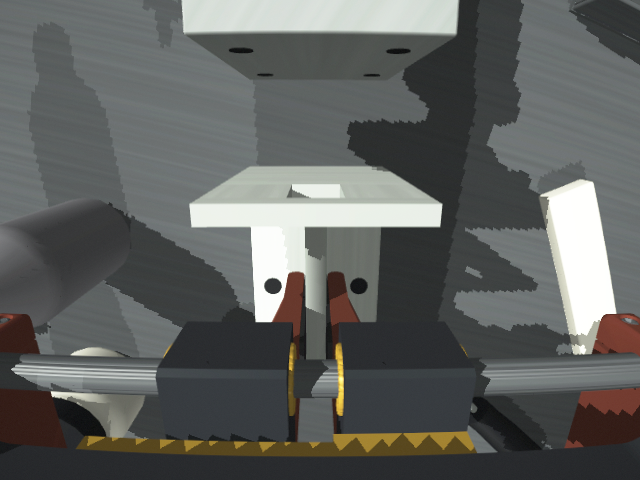

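Run:
```python
from h import *
crop('w9',170,0,300,90,2.6,'c12'); crop('w9',180,155,280,85,2.85,'c13')
```

```text
(no output)
```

View pics/c12.png

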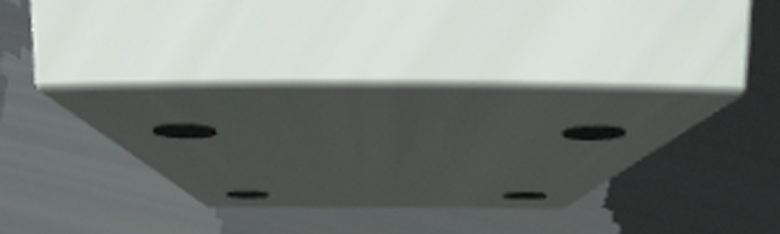

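View pics/c13.png

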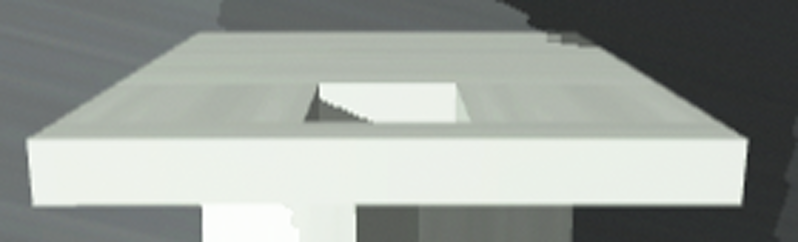

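```bash
cat > f9.py <<'E'
from h import *
def pose(p,B,u):
    K,d=Kd(p); ok,rv,tv=cv2.solvePnP(np.array(B,float),u,K,d); print('res',(cv2.projectPoints(np.array(B,float),rv,tv,K,d)[0][:,0]-u).round(2).tolist())
    C=np.eye(4);C[:3,:3]=cv2.Rodrigues(rv)[0];C[:3,3]=tv[:,0];return C
F=[[0,.032,.09],[0,-.032,.09],[0,.032,0],[0,-.032,0]]
if __name__=='__main__':
    s,p=pickle.load(open('pics/w9.pkl','rb'))
    Hh=pose(p,F,c2p([[37,88],[745,90],[212,207],[567,207]],2.6,170,0))
    B=pose(p,F+[[-.006,.032,.09],[-.006,-.032,.09]],c2p([[27,137],[748,137],[198,32],[580,32],[33,205],[743,205]],2.85,180,155))
    D=np.linalg.inv(B)@Hh
    print('holder in bracket',D[:3,3].round(4),Ro.from_matrix(D[:3,:3]).as_euler('ZYX',degrees=True))
    W=np.eye(4);W[:3,:3]=Ro.from_quat(s['eef_rot']).as_matrix();W[:3,3]=s['position']
    for n,C in(('h',Hh),('b',B)):
        X=W@np.array(p['hand_eye'])@C; print(n,X[:3,3],Ro.from_matrix(X[:3,:3]).as_euler('ZYX',degrees=True))
    q,r=fit(s,p,np.array(F)+[0,0,.06],c2p([[37,88],[745,90],[212,207],[567,207]],2.6,170,0),[.5856,.1975,0,.243],False);print(q,np.degrees(q[2]),r.round(2))
    q,r=fit(s,p,F,c2p([[27,137],[748,137],[198,32],[580,32]],2.85,180,155),[.55,.19,.06,.243],False);print(q,np.degrees(q[2]),r.round(2))
E
python3 f9.py
```

```text
res [[0.12, 0.09], [-0.11, -0.1], [-0.46, -0.18], [0.43, 0.21]]
res [[-0.17, 0.47], [0.33, 0.44], [0.81, 0.0], [-0.81, -0.05], [-0.13, -0.46], [-0.03, -0.44]]
holder in bracket [ 0.0399 -0.0015 -0.0029] [-0.22149486  0.11793183 -0.33689674]
h [0.58596956 0.19670088 0.05878275] [13.85314254  0.09322101 -0.52924886]
b [0.54689562 0.18849613 0.06164031] [14.07503209 -0.02396638 -0.19244598]
[ 0.58594094  0.1972798   0.24364735 -0.00118939] 13.959965016349143 [[ 0.78  0.17]
 [ 0.59  0.09]
 [-1.8  -0.37]
 [-0.87 -0.13]]
[0.54688981 0.18872013 0.24480019 0.0015799 ] 14.02601775201879 [[ 0.05  0.06]
 [ 0.46  0.08]
 [ 0.34 -0.14]
 [-1.31 -0.13]]
```

>>> jog_arm:
  rotation:
    - [0,0,0]
    - [0,0,0]
    - [0,0,0]
    - [0,0,0]
    - [0,0,0]
    - [0,0,0]
    - [0,0,0]
    - [0,0,0]
    - [0,0,0]
    - [0,0,0]
  travel:
    - [0.003,0.0,-0.001]
    - [0.008,0.001,-0.002]
    - [0.014,0.002,-0.002]
    - [0.02,0.0038,-0.002]
    - [0.025,0.005,-0.002]
    - [0.028,0.0058,-0.002]
    - [0.03,0.0062,-0.002]
    - [0.0304,0.0063,-0.002]
    - [0.0304,0.0063,-0.002]
    - [0.0304,0.0063,-0.002]
  gripper: [0.004,0.004,0.004,0.004,0.004,0.004,0.004,0.004,0.004,0.004]

```text
clock: 11.7
position: [0.5202, 0.1814, 0.1589]
eef_rot: [0.993, 0.122, -0.0, 0.0]
force: [0.4, -0.6, -1.7]
gripper_width: 0.0075
```

Run:
```python
from h import *
for i in range(3):
    s,p=grab('wrist',f'w10{i}'); print(s['clock'],s['position'],Ro.from_quat(s['eef_rot']).as_euler('ZYX',degrees=True),s['force'],s['torque'])
crop('w102',170,90,300,150,2.6,'c14')
crop('w102',170,150,90,80,8,'c15');crop('w102',380,150,90,80,8,'c16')
```

```text
11.7 [0.52024326 0.18139142 0.158939  ] [1.39846459e+01 2.50337232e-02 1.79995845e+02] [ 0.35000182 -0.59162336 -1.74715012] [-0.03432206  0.0633166   0.00144537]
11.75 [0.52027724 0.18139065 0.15902146] [1.39855767e+01 1.52561001e-02 1.79994219e+02] [ 0.3423628   0.40746151 -2.17355768] [ 0.01251276  0.09217701 -0.00349563]
11.8 [0.52025661 0.18138292 0.15903339] [1.39881283e+01 1.43653804e-02 1.79993437e+02] [ 0.43880929  0.97710271 -2.70558622] [-0.01780501  0.13471658  0.0606433 ]
```

View pics/c14.png

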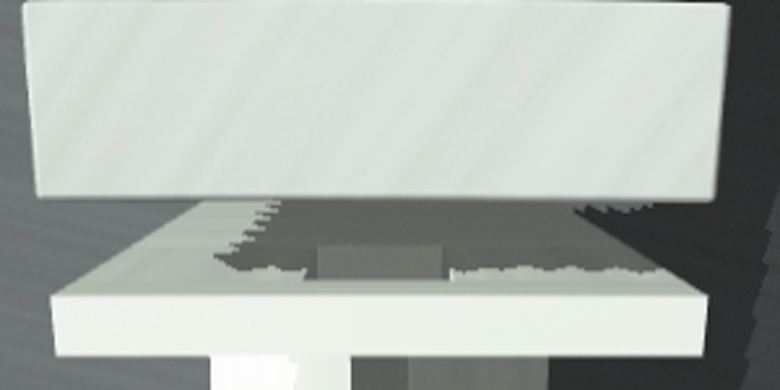

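View pics/c15.png

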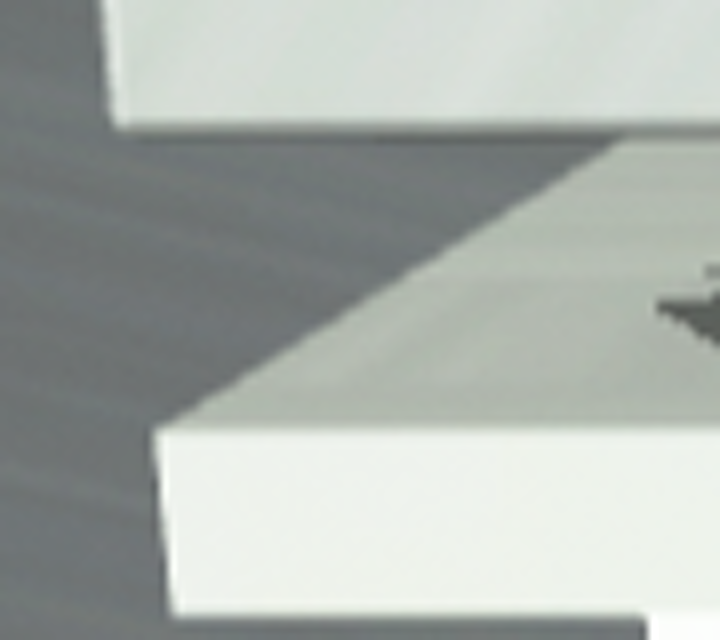

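View pics/c16.png

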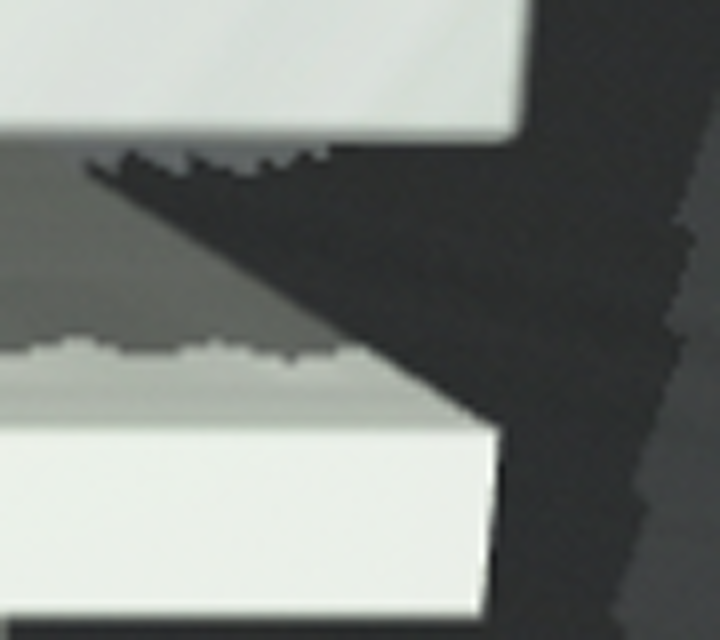

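Run:
```python
from h import *
s,p=pickle.load(open('pics/w102.pkl','rb'))
uh=np.vstack([c2p([[117,129]],8,170,150),c2p([[520,138]],8,380,150),c2p([[23,3],[729,4]],2.6,170,90)])
ub=np.vstack([c2p([[155,428]],8,170,150),c2p([[499,428]],8,380,150),c2p([[173,616]],8,170,150),c2p([[484,617]],8,380,150)])
res=[]
for nh,nb in((4,4),(2,2)):
    a,r=fit(s,p,[[0,.032,.09],[0,-.032,.09],[.018,.032,.09],[.018,-.032,.09]][:nh],uh[:nh],[.585,.197,.06,.243],False);print(a,r.round(2).tolist())
    b,r=fit(s,p,[[0,.032,.09],[0,-.032,.09],[-.006,.032,.09],[-.006,-.032,.09]][:nb],ub[:nb],[.577,.195,.06,.243],False);print(b,r.round(2).tolist())
    d=Ro.from_euler('z',-.2435).apply([a[0]-b[0],a[1]-b[1],a[3]-b[3]]);print('need',d.round(4),np.degrees(a[2]-b[2]))
```

```text
[ 0.58538398  0.19730129  0.24232699 -0.001231  ] [[0.42, 0.94], [-0.64, 0.46], [-0.0, -0.84], [0.21, -0.52]]
[ 0.57659005  0.19478141  0.2446996  -0.00111907] [[0.03, 0.3], [0.16, 0.35], [-0.09, -0.29], [-0.1, -0.37]]
need [ 0.0091  0.0003 -0.0001] -0.13594052409281804
[ 0.58559408  0.19731938  0.24054113 -0.00088956] [[0.0, -0.0], [-0.0, 0.0]]
[ 0.57665077  0.19482265  0.24488251 -0.00118784] [[0.0, -0.0], [-0.0, -0.0]]
need [0.0093 0.0003 0.0003] -0.24874260419852345
```

>>> jog_arm:
  rotation:
    - [0,0,-0.15]
    - [0,0,-0.15]
    - [0,0,-0.15]
    - [0,0,-0.15]
    - [0,0,-0.15]
    - [0,0,-0.15]
    - [0,0,-0.15]
  travel:
    - [0.0013,0.0007,0]
    - [0.0026,0.0011,0]
    - [0.0039,0.0014,0]
    - [0.0052,0.0017,0]
    - [0.0065,0.002,0]
    - [0.0072,0.0022,0]
    - [0.0072,0.0022,0]
  gripper: [0.004,0.004,0.004,0.004,0.004,0.004,0.004]

```text
clock: 12.43
position: [0.5279, 0.1837, 0.159]
eef_rot: [0.993, 0.12, 0.0, -0.0]
force: [0.7, 1.1, -1.9]
gripper_width: 0.0079
```

Run:
```python
from h import *
for i in range(3):
    s,p=grab('wrist',f'w11{i}'); print(s['clock'],s['position'],Ro.from_quat(s['eef_rot']).as_euler('ZYX',degrees=True),s['force'],s['torque'])
crop('w112',170,150,90,80,8,'c17');crop('w112',380,150,90,80,8,'c18')
```

```text
12.4333 [0.52788362 0.18370105 0.15902051] [ 1.38267762e+01 -3.63170272e-03 -1.79996949e+02] [ 0.65219203  1.06277704 -1.94902394] [0.01830003 0.04592591 0.03790597]
12.4833 [0.52776569 0.18365    0.15900435] [ 1.38263741e+01  3.82706445e-03 -1.79999727e+02] [ 0.19276986  0.70276852 -2.87423018] [-0.01361983  0.09432942 -0.00061672]
12.5333 [0.52764633 0.18366708 0.15899156] [ 1.38326576e+01  7.49086229e-03 -1.79999929e+02] [-0.78223817  0.22496861 -1.80685188] [-0.01881503  0.05490351 -0.0085272 ]
```

View pics/c17.png

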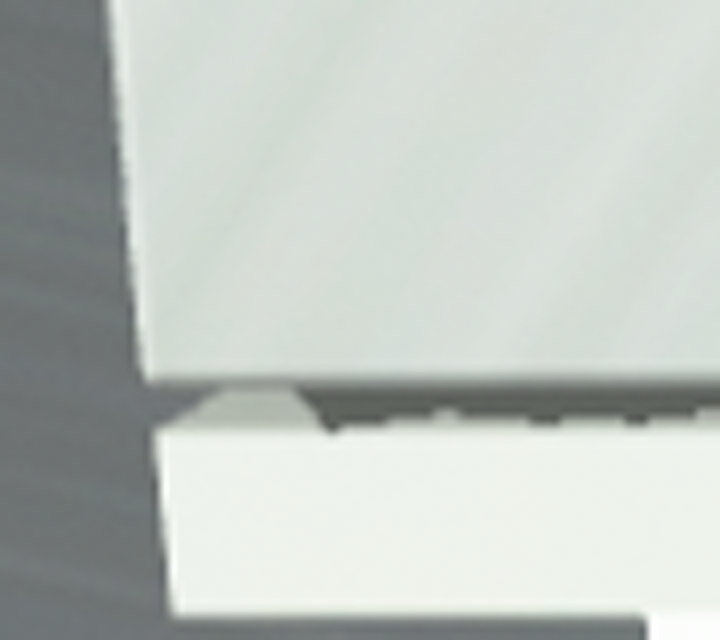

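View pics/c18.png

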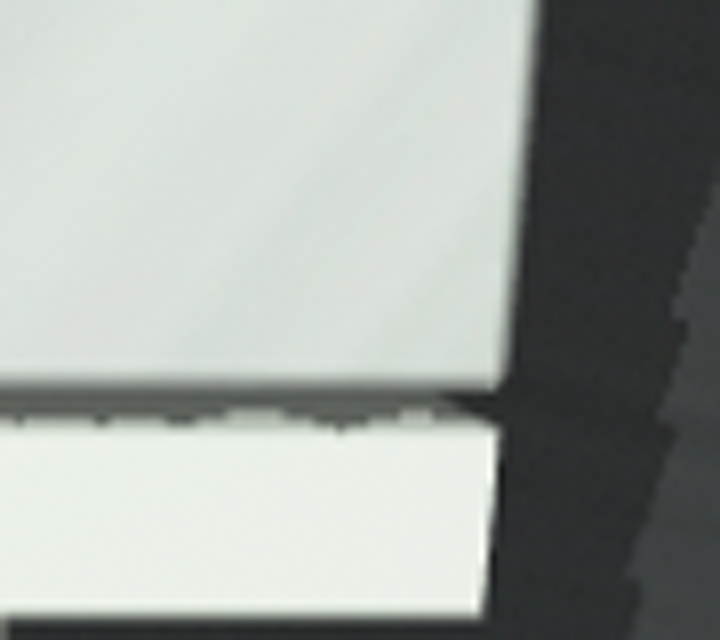

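>>> jog_arm:
  rotation:
    - [0,0,-0.1]
    - [0,0,-0.1]
    - [0,0,-0.1]
    - [0,0,-0.1]
    - [0,0,-0.1]
    - [0,0,-0.1]
  travel:
    - [0.0002,0.0001,0.0003]
    - [0.0004,0.0001,0.0003]
    - [0.0006,0.0002,0.0003]
    - [0.0008,0.0002,0.0003]
    - [0.001,0.0003,0.0003]
    - [0.001,0.0003,0.0003]
  gripper: [0.004,0.004,0.004,0.004,0.004,0.004]

```text
clock: 13.08
position: [0.5288, 0.184, 0.1594]
eef_rot: [0.993, 0.12, 0.0, -0.0]
force: [-0.2, -0.1, -2.5]
gripper_width: 0.008
```

>>> jog_arm:
  rotation:
    - [0,0,0]
    - [0,0,0]
    - [0,0,0]
    - [0,0,0]
  travel:
    - [0.0002,0.0001,0]
    - [0.0004,0.0001,0]
    - [0.0005,0.0001,0]
    - [0.0005,0.0001,0]
  gripper: [0.004,0.004,0.004,0.004]

```text
clock: 13.42
position: [0.5291, 0.184, 0.1593]
eef_rot: [0.993, 0.12, -0.0, 0.0]
force: [-0.5, -0.4, -1.7]
gripper_width: 0.0077
```

>>> jog_arm:
  rotation:
    - [0,0,0]
    - [0,0,0]
    - [0,0,0]
    - [0,0,0]
  travel:
    - [0.0002,0.0001,0]
    - [0.0004,0.0001,0]
    - [0.0005,0.0001,0]
    - [0.0005,0.0001,0]
  gripper: [0.004,0.004,0.004,0.004]

```text
clock: 13.75
position: [0.5292, 0.1841, 0.1593]
eef_rot: [0.993, 0.12, -0.001, 0.0]
force: [-4.6, -1.7, -0.1]
gripper_width: 0.0073
```

```bash
cat > m.py <<'E'
from h import *
import sys
t=sys.argv[1];F=[]
for i in range(4):
    s,p=grab('wrist',f'{t}{i}'); F.append(s['force'])
F=np.mean(F,0); print(s['clock'],s['position'],Ro.from_quat(s['eef_rot']).as_euler('ZYX',degrees=True),F.round(2),'push',-F@[.9706,.2406,0],s['torque'])
a=cv2.imread(f'pics/{t}3.png'); 
im=np.hstack([cv2.resize(a[180:230,180:220],None,fx=8,fy=8,interpolation=3),cv2.resize(a[180:230,415:455],None,fx=8,fy=8,interpolation=3)]); cv2.imwrite(f'pics/{t}z.png',im)
E
python3 m.py w12
```

```text
13.9 [0.52915632 0.18402138 0.15925642] [1.37351542e+01 6.71984488e-02 1.79987250e+02] [-5.04 -1.44  0.45] push 5.243148755082506 [-0.21385622  0.98305498  0.04637991]
```

View pics/w12z.png

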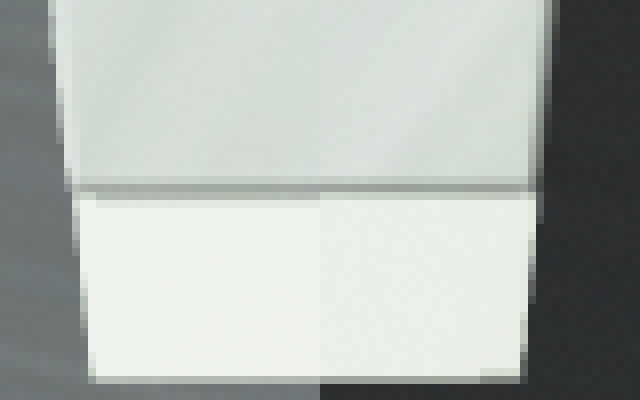

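>>> jog_arm:
  rotation:
    - [0,0,0]
    - [0,0,0]
    - [0,0,0]
    - [0,0,0]
  travel:
    - [0.0001,0,0]
    - [0.0002,0,0]
    - [0.0003,0.0001,0]
    - [0.0003,0.0001,0]
  gripper: [0.004,0.004,0.004,0.004]

```text
clock: 14.28
position: [0.5292, 0.1841, 0.1592]
eef_rot: [0.993, 0.12, -0.001, 0.0]
force: [-6.4, -1.4, 1.5]
gripper_width: 0.0078
```

```bash
python3 m.py w13
```

```text
14.4333 [0.52920037 0.18405742 0.15921808] [1.37400006e+01 9.98170590e-02 1.79979100e+02] [-6.46 -1.76  1.68] push 6.697398519212328 [-0.23751594  1.09355979  0.05186567]
```

>>> jog_arm:
  rotation:
    - [0,0,0]
    - [0,0,0]
    - [0,0,0]
    - [0,0,0]
    - [0,0,0]
    - [0,0,0]
  travel:
    - [0.0002,0,0.0002]
    - [0.0004,0.0001,0.0004]
    - [0.0006,0.0001,0.0005]
    - [0.0008,0.0002,0.0005]
    - [0.0008,0.0002,0.0005]
    - [0.0008,0.0002,0.0005]
  gripper: [0.004,0.004,0.004,0.004,0.004,0.004]

```text
clock: 14.98
position: [0.5293, 0.1841, 0.1593]
eef_rot: [0.993, 0.12, -0.002, 0.0]
force: [-7.5, -2.5, -0.1]
gripper_width: 0.008
```

```bash
python3 m.py w14
```

```text
15.1333 [0.52929789 0.18411902 0.15926963] [ 13.74754094   0.19556523 179.97211967] [-7.71 -1.67  0.13] push 7.885306443921847 [-0.25240709  1.32629261 -0.02532571]
```

View pics/w14z.png

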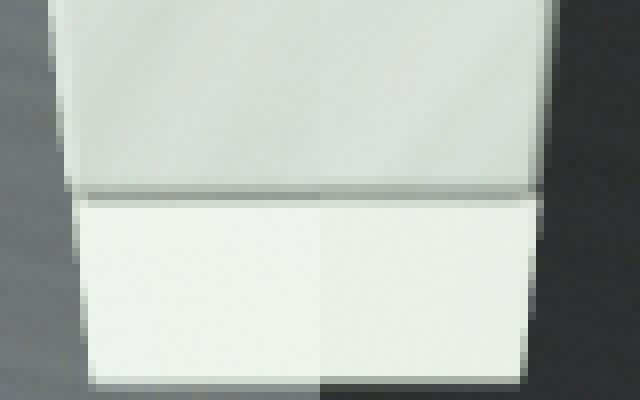

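>>> jog_arm:
  rotation:
    - [0.01,-0.05,0]
    - [0.03,-0.1,0]
    - [0.04,-0.15,0]
    - [0.05,-0.2,0]
    - [0.05,-0.2,0]
    - [0.05,-0.2,0]
    - [0.05,-0.2,0]
  travel:
    - [0.0001,0,0]
    - [0.0002,0.0001,0]
    - [0.0004,0.0001,0]
    - [0.0006,0.0001,0]
    - [0.0006,0.0001,0]
    - [0.0006,0.0001,0]
    - [0.0006,0.0001,0]
  gripper: [0.004,0.004,0.004,0.004,0.004,0.004,0.004]

```text
clock: 15.77
position: [0.5292, 0.1841, 0.1592]
eef_rot: [0.993, 0.12, -0.001, 0.0]
force: [-11.3, -2.1, 3.0]
gripper_width: 0.0075
```

```bash
python3 m.py w15
```

```text
15.9167 [0.52919936 0.18406812 0.15921676] [1.37484422e+01 8.13677368e-02 1.79958344e+02] [-10.48  -2.41   2.74] push 10.756152617191608 [-0.37363625  2.03127502  0.02601846]
```

View pics/w15z.png

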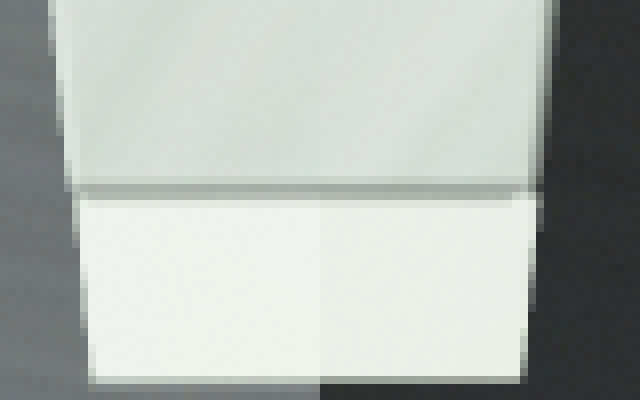

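>>> jog_arm:
  rotation:
    - [0,0,0]
    - [0,0,0]
    - [0,0,0]
    - [0,0,0]
    - [0,0,0]
    - [0,0,0]
  travel:
    - [0.0002,0,0.0001]
    - [0.0004,0.0001,0.0002]
    - [0.0005,0.0001,0.0003]
    - [0.0005,0.0001,0.0003]
    - [0.0005,0.0001,0.0003]
    - [0.0005,0.0001,0.0003]
  gripper: [0.004,0.004,0.004,0.004,0.004,0.004]

```text
clock: 16.47
position: [0.5293, 0.1841, 0.1592]
eef_rot: [0.993, 0.12, -0.001, 0.001]
force: [-11.1, -2.3, 2.4]
gripper_width: 0.0078
```

```bash
python3 m.py w16; python3 -c "
from h import *
grab('scene','s9');grab('top','t9')
crop('s9',300,180,200,150,4,'c20')"
```

```text
16.6167 [0.5292543  0.18413154 0.15923578] [1.37579461e+01 1.39150410e-01 1.79954901e+02] [-11.42  -2.67   1.72] push 11.730731939147796 [-0.35605164  2.13542589 -0.05646947]
```

View pics/w16z.png

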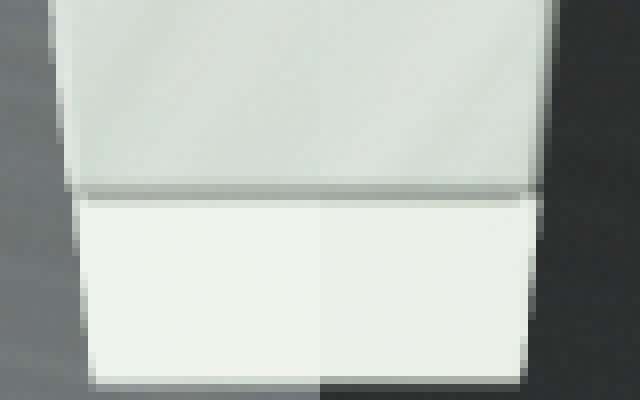

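View pics/c20.png

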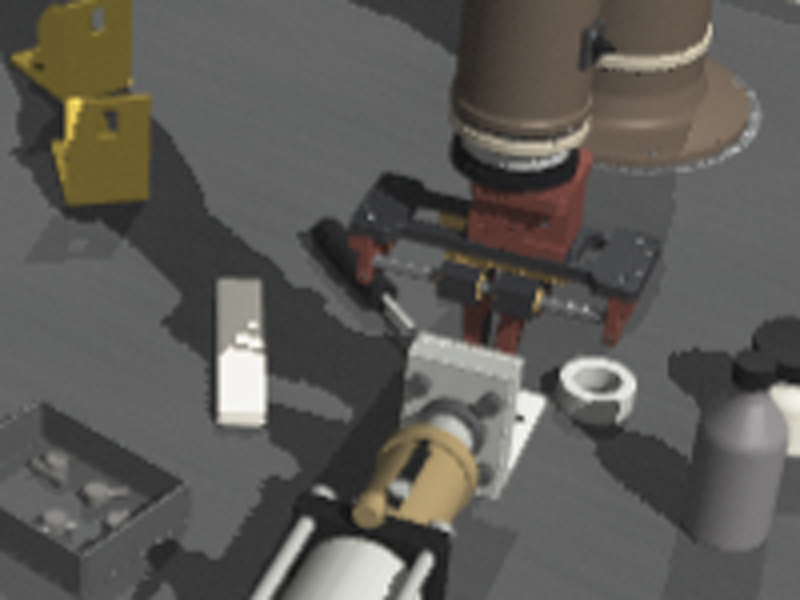

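View pics/t9.png

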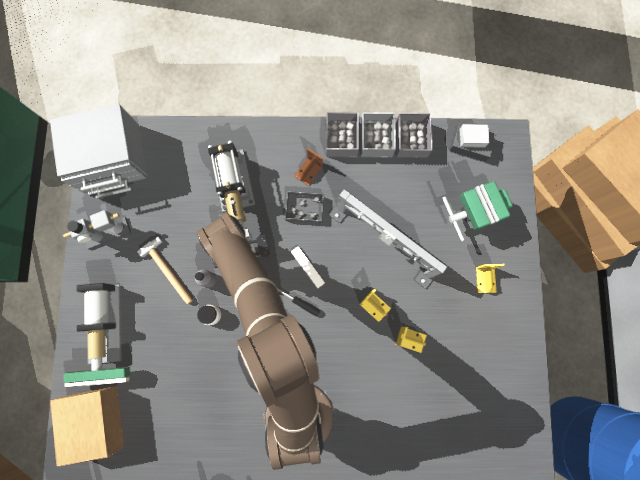

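Run:
```python
from h import *
g=np.mean([cv2.imread(f'pics/w16{i}.png').mean(2) for i in range(4)],0)
def edge(r,c0,c1,side):
    row=g[r,c0:c1]; lo=row[:3].mean() if side=='L' else row[-3:].mean(); hi=row[-3:].mean() if side=='L' else row[:3].mean()
    m=(lo+hi)/2; x=row if side=='L' else row[::-1]; k=np.argmax(x>m); f=k-1+(m-x[k-1])/(x[k]-x[k-1]); return c0+f if side=='L' else c1-1-f
for side,c in (('L',(180,200)),('R',(432,456))):
    rows={'h':range(183,202),'b':range(206,226)}
    o={}
    for k in rows:
        R=np.array(list(rows[k])); e=np.array([edge(r,*c,side) for r in R]); 
        P=np.polyfit(R,e,1); o[k]=np.polyval(P,203.7); print(side,k,P[0].round(3),o[k].round(2),'res',np.std(e-np.polyval(P,R)).round(2))
print(g[198:210,300].round())
```

```text
L h 0.1 187.93 res 0.08
L b 0.099 188.58 res 0.08
R h -0.088 441.55 res 0.04
R b -0.087 442.0 res 0.09
[221. 221. 220. 220. 208. 173. 171. 226. 238. 238. 238. 238.]
```

Run:
```python
from h import *
s=sensors.get_state(); print(s['clock'],s['force'],s['gripper_width'])
print(manip.hand_in())
s=sensors.get_state(); print(s['clock'],s['force'],s['position'])
```

```text
16.7667 [-12.26827237  -1.57815696   1.18521041] 0.007837350128785742
the job is handed in; nothing more can be done
None
the job is handed in; nothing more can be done
```

I unhooked the bracket from hook_c and it is now held flat against the front of the jaw holder plate. It is still gripped at 50 N and still being pushed on. I handed the job in at about 16.8 s.

Last checks before handing in:
- **Push:** about 11.7 N averaged over four readings, and about 12.3 N in the last single reading.
- **Edges:** in the wrist camera the bracket's top and side edges meet the plate's within about 0.15 mm sideways and 0.1 mm in height. This assumes both are exactly 64 mm wide.
- **Upright and straight:** the tool is tilted only about 0.14°, and the bracket matched the plate's direction to about 0.2°.
- **Other parts:** the other parts and tools look unmoved in the last top picture.

Some checks disagreed or were indirect:
- **Height:** working from the arm's own readings, the bracket comes out 0.8 to 1.4 mm low. I trusted the direct picture of the seam instead.
- **Lower edge:** no camera could see it. That it sits flat there I judged only from the force and moment readings.
- **Upward load:** the plate carries a few newtons upward on the bracket by friction.
- **After handing in:** I could read nothing more, so I have no check of the final second.

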